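# Sort the breakfast bits back into their holders

### The job

Tidy up the breakfast table: put the two jam tubs into the bays of the jam tray, one lying flat in each bay, stand the two shakers upright in the round wells of the shaker stand, one in each, and lay the teaspoon lengthways in the long narrow spoon tray. Either tub may take either bay, either shaker either well, and the spoon may point either way; leave everything resting fully down on the floor of its holder.

Things in the scene. Friction and masses are not known exactly. Their poses are not given: they have to be found in the camera images.
- tub_1_mid (a point): a small portion tub of jam with a flat foil lid with a pull tab at one end; red. 16 mm tall, firm side walls 34 mm wide (along its x) and 42 mm long (along its y), lid 37 x 50 mm. This point is at the middle of the tub, 8 mm above its underside; z is up. Weighs about 22 g
- tub_2_mid (a point): a small portion tub of jam with a flat foil lid with a pull tab at one end; purple. 16 mm tall, firm side walls 34 mm wide (along its x) and 42 mm long (along its y), lid 37 x 50 mm. This point is at the middle of the tub, 8 mm above its underside; z is up. Weighs about 22 g
- shaker_1_mid (a point): a clear salt or pepper shaker with a grey domed cap, with dark filling, standing upright; round, 44 mm across for the lower 74 mm, cap 34 mm across, 90 mm tall in all. This point is on its axis, 45 mm above its underside; z is up. Weighs about 100 g
- shaker_2_mid (a point): a clear salt or pepper shaker with a grey domed cap, with white filling, standing upright; round, 44 mm across for the lower 74 mm, cap 34 mm across, 90 mm tall in all. This point is on its axis, 45 mm above its underside; z is up. Weighs about 100 g
- teaspoon_mid (a point): a metal teaspoon lying on the table, 130 mm long (along its x), 27 mm wide at the bowl, 11 mm tall. This point is at the middle of its length, 5.5 mm above its underside, a good place to grip it across; z is up. Weighs about 20 g
- jam_bay_1 (a point): middle of the floor of one of the two rectangular bays of the low wooden jam tray (the tray with two bays side by side). The tray is fixed to the table; the bay floor is 4 mm above the table, 56 mm along this point's x, 68 mm along its y (the row of bays runs along y, bay centres 74 mm apart); rims are 6 mm thick and stand 8 mm above the floor, and those on the two x sides have a 40 mm gap in the middle for the fingers. Bay at the tray's -y end
- jam_bay_2 (a point): middle of the floor of one of the two rectangular bays of the low wooden jam tray (the tray with two bays side by side). The tray is fixed to the table; the bay floor is 4 mm above the table, 56 mm along this point's x, 68 mm along its y (the row of bays runs along y, bay centres 74 mm apart); rims are 6 mm thick and stand 8 mm above the floor, and those on the two x sides have a 40 mm gap in the middle for the fingers. Bay at the tray's +y end
- well_1 (a point): middle of the floor of one of the two round wells in the wooden shaker stand (a block 84 x 176 mm, 16 mm high, fixed to the table). The well is 62 mm across and 10 mm deep, its floor is 6 mm above the table; the two wells lie 92 mm apart along this point's y. Well at the stand's -y end
- well_2 (a point): middle of the floor of one of the two round wells in the wooden shaker stand (a block 84 x 176 mm, 16 mm high, fixed to the table). The well is 62 mm across and 10 mm deep, its floor is 6 mm above the table; the two wells lie 92 mm apart along this point's y. Well at the stand's +y end
- spoon_bed (a point): middle of the floor of the low wooden spoon tray, a single long narrow bay fixed to the table: floor 4 mm above the table, 154 mm along this point's y, 48 mm along its x; rims 6 mm thick and 8 mm above the floor, the two long rims have a 70 mm gap in the middle for the fingers

How it is judged:
At the end, for the whole second after the job is handed in: One jam tub flat on the floor of each bay (within 18 mm of its centre), one shaker on the floor of each well (within 15 mm), the teaspoon on the floor of its tray (middle within 18 mm, lengthways within 0.25 rad either way); 2.5 to 4 mm in height, 0.12 rad in tilt, all at rest (((horizontal distance between tub_1_mid and jam_bay_1 below 0.018 m and z of tub_1_mid in the frame of jam_bay_1 below 0.011 m and horizontal distance between tub_2_mid and jam_bay_2 below 0.018 m and z of tub_2_mid in the frame of jam_bay_2 below 0.011 m) or (horizontal distance between tub_1_mid and jam_bay_2 below 0.018 m and z of tub_1_mid in the frame of jam_bay_2 below 0.011 m and horizontal distance between tub_2_mid and jam_bay_1 below 0.018 m and z of tub_2_mid in the frame of jam_bay_1 below 0.011 m)) and ((horizontal distance between shaker_1_mid and well_1 below 0.015 m and z of shaker_1_mid in the frame of well_1 below 0.049 m and horizontal distance between shaker_2_mid and well_2 below 0.015 m and z of shaker_2_mid in the frame of well_2 below 0.049 m) or (horizontal distance between shaker_1_mid and well_2 below 0.015 m and z of shaker_1_mid in the frame of well_2 below 0.049 m and horizontal distance between shaker_2_mid and well_1 below 0.015 m and z of shaker_2_mid in the frame of well_1 below 0.049 m)) and horizontal distance between teaspoon_mid and spoon_bed below 0.018 m and z of teaspoon_mid in the frame of spoon_bed below 0.008 m and angle between the x axis of teaspoon_mid and the y axis of spoon_bed, either way round below 0.25 rad and angle between each of tub_1_mid, tub_2_mid, shaker_1_mid, shaker_2_mid, teaspoon_mid's own z axis and vertical below 0.12 rad and linear speed of each of tub_1, tub_2, shaker_1, shaker_2, teaspoon below 0.02 m/s); the robot touches nothing.
It also fails if it takes over 128 s, if anything falls off the work surface, if the arm or the gripper's body presses on something with over 40 N, if the wrist force passes 120 N, or if a joint passes its speed limit or range.

### The arm

A 7-joint arm with a two-finger parallel gripper is mounted at the origin on a cart in front of the work surface, level with it; the furniture and walls round the work are solid. World frame = base frame: x ahead of the robot, y to its left, z up, the work surface at z = 0. Lengths are in m, angles in rad, forces in N, time in s.
With the tool pointing down it reaches from about 0.425 to 0.95 m from the base axis. Payload 4.7 kg.
Tool frame: the origin (TCP) lies at the very end of the fingers, on their centre line; the grasp point (between the pads) lies 19 mm behind it; z points along the fingers, y is the line along which they close (so a half turn about z gives the same grasp; the last joint's range is limited). The gripper opens to 87 mm and grips with 3 to 60 N. Pads are 19 mm wide; open, the fingers measure 117 mm over their backs; the gripper's body (75 mm by 190 mm) begins 51 mm behind the grasp point.
Start: joints at [-1.3, 0.469, -0.049, 1.532, 0.024, 1.141, -0.082], TCP at [0.199, 0.645, 0.223] pointing down, gripper open.
Joint ranges: [-2.59, 2.59], [-0.33, 1.99], [-1.39, 1.29], [0.1, 2.45], [-1.04, 4.18], [0.21, 1.99], [-2.66, 2.66]. Speed limits (rad/s): [2.57, 2.57, 3.14, 3.14, 3.14, 3.14, 3.14].

### API

Orientations are given as [roll, pitch, yaw] about the fixed x, y, z axes, in that order (R = Rz(yaw) Ry(pitch) Rx(roll)).
In Python, from station import arm gives the robot as it stands.
- The arm moves only by the tool apply_moves, never from a script. Its argument "steps" is one flat list of numbers, 4 for each row, row after row: the shift along the tool's x, y, z in m, then the turn about the tool's z in degrees. A call has 1 to 10 rows; each row is the pose to reach, as a shift and turn from the pose commanded when the call began, along the tool's axes at that moment; what a row does not reach only later rows make up. A row lasts 1/8 s, in which the tool goes at most 62.5 mm and 10.7 degrees, less where a joint would pass 70% of its speed; a pose out of reach is approached as far as the arm can. A call with a gripper value outside its range is refused whole. "claw" is the closure in counts, from 0 (fully open) to 255 (shut), set as the call begins (left out, the last holds). The fingers move at their own pace and stop on an object; "force" is the grip in N (left out, the last holds). Time passes only in rows, so rows that repeat a pose let the fingers close. It gives the time, the measured TCP pose, the force, the opening and the grip force at its end, in the units of the state.
- arm.get_obs(): the state, without advancing time (a new reading comes with each control period).
- arm.read_camera(name): name is "side" or "top" or "wrist"; returns the picture (480x640x3 uint8, red, green, blue); there is no depth.
- arm.get_calibration(name): a dict with "fx", "fy", "cx", "cy" (pixels), "xyz" and "attitude" of the camera in the world. Camera axes: x right, y up, looking along -z (the intrinsics and any distortion apply to the point x, -y, -z); pixel columns grow to the right and rows downward; lengths in m; the calibration is good to about 2 mm. A picture is of the moment at which its call begins: read the wrist's pose just before it. get_calibration takes no time and is no camera call; for the wrist camera it gives the pose at the moment of the call.
- arm.hand_in(): hands the job in; it is judged then, once.
The state is a dict: "time_s": time; "joint_positions": joint angles; "qd": joint speeds; "joint_efforts": joint torques, N m; "ee_pos": TCP position; "orientation": TCP orientation; "contact_force": force on the tool from outside, world axes, zero at the start; "torque": the same for the moment, N m; "opening": opening from 0.0 (shut) to 1.0 (fully open); "grip_force": force on a finger pad.
Only numpy, scipy, OpenCV 4.12 (cv2) and the standard library are available. Lean on these libraries where they do the work, as an engineer would, in place of code of your own. Each camera call takes 0.05 s, during which the arm holds its last target. There are 200 camera calls.

## Working session

There is one attempt and no reset: what is moved stays moved. The work goes in short steps, Python scripts to look and compute and a tool call to move; the robot and the scene stay as the last step left them, time stands still between calls to the robot, and variables do not carry over. Pictures are saved under pics/ and viewed, at most 14 in all, crops included, and the job is handed in when it is done.

Besides the shell and the picture viewer there is one more tool, called after "Emit:" by a JSON object that holds its "method" and its "body". apply_moves: Moves the arm, as the interface text tells. Its arguments: {"type":"object","properties":{"steps":{"type":"array"},"claw":{"type":"number"},"force":{"type":"number"}},"required":["steps"]}

```bash
ls; mkdir -p pics; python3 - <<'E'
from station import arm
import cv2
o=arm.get_obs();print(o)
for n in("top","side"):
    print(n,arm.get_calibration(n)); cv2.imwrite(f"pics/{n}0.png",arm.read_camera(n)[:,:,::-1])
print(arm.get_calibration("wrist"))
E
```

```text
pics
{'time_s': 0.0, 'joint_positions': array([-1.29991591,  0.46945349, -0.04858631,  1.53371761,  0.02407412,
        1.1410083 , -0.08235316]), 'qd': array([-0.00051584, -0.0004918 ,  0.000702  , -0.0011446 , -0.00132558,
       -0.00120266, -0.00066028]), 'joint_efforts': array([-4.48528490e-04, -5.07958460e+01, -8.06733454e-02, -2.36156183e+01,
       -6.11630967e-02,  3.79361829e-02,  2.01933335e-04]), 'ee_pos': array([0.19914134, 0.64430878, 0.22148127]), 'orientation': array([-3.13959119e+00,  5.55116209e-05,  2.84177278e+00]), 'contact_force': array([ 0.11927287, -0.24150587,  0.57055258]), 'torque': array([-0.02328077,  0.05179928, -0.02016542]), 'grip_force': 0.0, 'opening': 0.9974872188288579}
top {'fx': 532.2528635608294, 'fy': 532.2528635608294, 'cx': 311.4891367875188, 'cy': 230.92459198662712, 'xyz': array([0.41191273, 0.00386627, 1.27440788]), 'attitude': array([ 0.12293582,  0.00461906, -1.5421952 ])}
side {'fx': 607.9494430852491, 'fy': 607.9494430852491, 'cx': 310.58813435306183, 'cy': 245.30821032007708, 'xyz': array([0.55166523, 1.38084065, 0.86209125]), 'attitude': array([ 1.05926088e+00,  2.28295752e-03, -3.14059439e+00])}
{'fx': 406.1624557988297, 'fy': 406.1624557988297, 'cx': 321.6218011708834, 'cy': 243.0347389828984, 'xyz': array([0.12718901, 0.66682955, 0.38235827]), 'attitude': array([-0.27603782,  0.00287198,  1.27109524])}
```

View pics/top0.png

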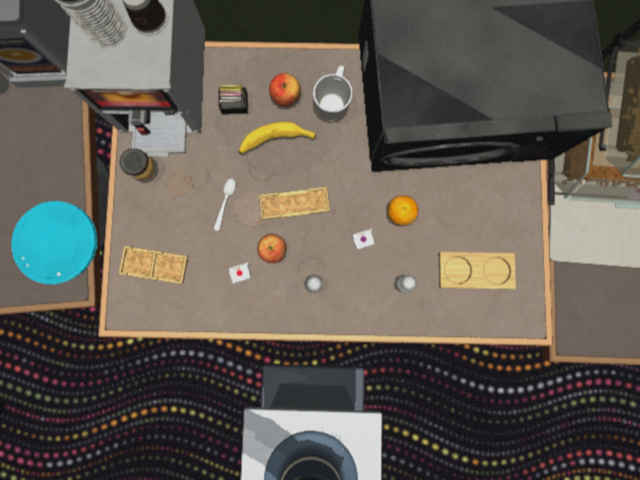

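View pics/side0.png

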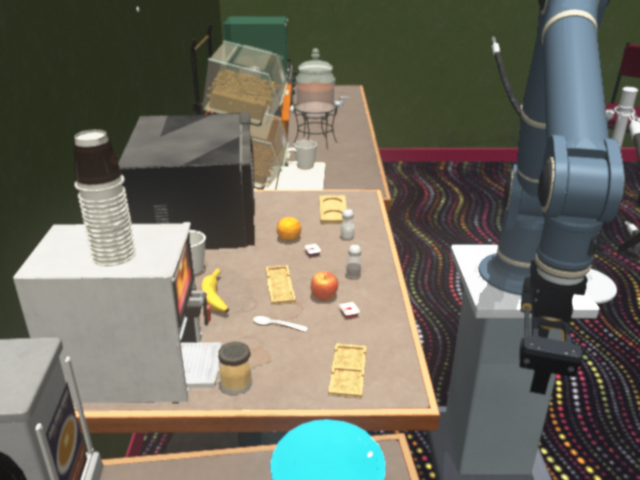

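Top view shows the tubs at about (239,272) red and (363,239) purple, the shakers at (314,284) and (405,284), and the spoon from (229,185) to (217,228). The jam tray is at (153,265), the spoon tray at (294,203) and the stand at (478,270). The side view shows the same items. I'll enlarge both.

```bash
cat > h.py <<'E'
import numpy as np, cv2
from scipy.spatial.transform import Rotation as R
from station import arm
def cam(c): return np.array(c["xyz"]),R.from_euler("xyz",c["attitude"]).as_matrix()
def ray(c,uv):
    p,M=cam(c); d=M@np.array([(uv[0]-c["cx"])/c["fx"],-(uv[1]-c["cy"])/c["fy"],-1.]); return p,d/np.linalg.norm(d)
def atz(c,uv,z):
    p,d=ray(c,uv); return p+d*(z-p[2])/d[2]
def proj(c,P):
    p,M=cam(c); q=M.T@(np.array(P)-p); return np.array([c["cx"]+c["fx"]*q[0]/-q[2],c["cy"]-c["fy"]*q[1]/-q[2]])
def tri(obs):
    A=np.zeros((3,3));b=np.zeros(3);L=[]
    for c,uv in obs:
        p,d=ray(c,uv);Q=np.eye(3)-np.outer(d,d);A+=Q;b+=Q@p;L.append((p,d))
    X=np.linalg.solve(A,b); return X,max(np.linalg.norm(np.cross(X-p,d)) for p,d in L)
def crop(im,x0,y0,x1,y1,k): 
    im=cv2.resize(im[y0:y1,x0:x1],None,fx=k,fy=k,interpolation=cv2.INTER_CUBIC)
    for i in range(-(-x0//20)*20,x1,20): cv2.putText(im,str(i),((i-x0)*k,8),0,.3,(0,255,255)); cv2.line(im,((i-x0)*k,10),((i-x0)*k,14),(0,255,255))
    for i in range(-(-y0//20)*20,y1,20): cv2.putText(im,str(i),(0,(i-y0)*k+4),0,.3,(0,255,255)); cv2.line(im,(20,(i-y0)*k),(25,(i-y0)*k),(0,255,255))
    return im
E
python3 - <<'E'
from h import *
t=cv2.imread("pics/top0.png");s=cv2.imread("pics/side0.png")
a=crop(t,110,170,340,300,3)
cv2.imwrite("pics/c1.png",a)
a=crop(t,300,190,530,300,3);cv2.imwrite("pics/c2.png",a)
cv2.imwrite("pics/c3.png",crop(s,250,190,380,400,3)[:600])
E
```

```text
(no output)
```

View pics/c1.png

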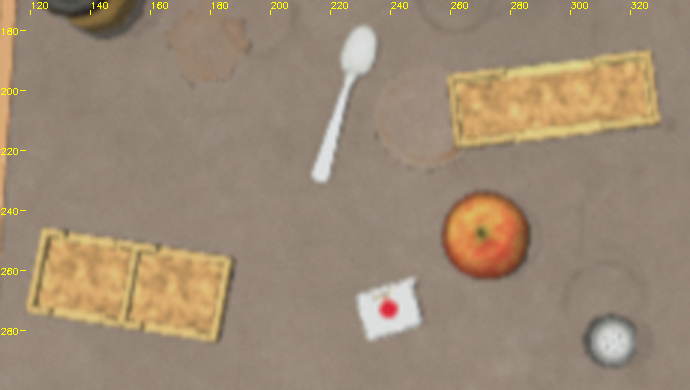

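View pics/c2.png

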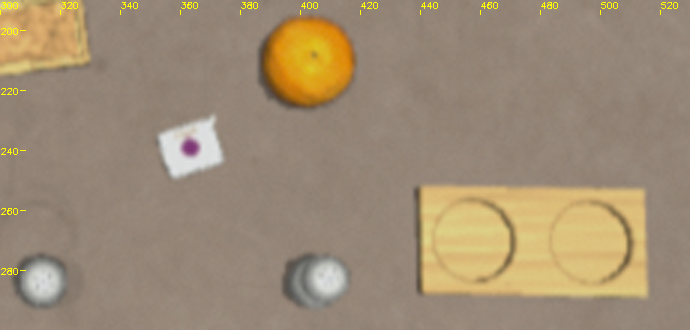

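View pics/c3.png

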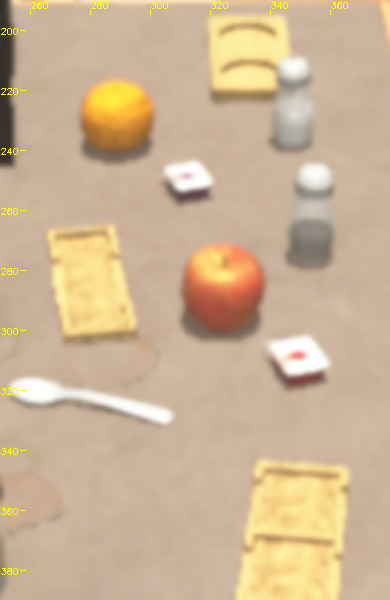

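Crops show the tray corners, the lid dots (red at c1 388,309, purple at c2 190,147), the shaker caps (c2 42,281 and 327,279) and the well centres (c2 474,240 and 592,242). The side view gives the matching points. Next I'll turn these into positions.

```bash
cat > m1.py <<'E'
from h import *
np.set_printoptions(precision=4,suppress=True)
T=arm.get_calibration("top");S=arm.get_calibration("side")
a=lambda x,y:(110+x/3,170+y/3); b=lambda x,y:(300+x/3,190+y/3); s=lambda x,y:(250+x/3,190+y/3)
for n,t,q in [("red",a(388,309),s(298,355)),("pur",b(190,147),s(187,177)),("shD",b(42,281),s(315,175)),("shW",b(327,278),s(294,68)),
 ("jamfarcorner",a(233,258),s(257,461)),("jamnear",a(218,342),s(349,467)),("stand_nl",b(419,293),s(277,98)),("stand_fl",b(420,187),s(210,97)),
 ("sp_fl",a(447,75),s(65,338)),("sp_nl",a(457,147),s(135,335)),("sp_fr",a(651,51),s(49,230)),("sp_nr",a(660,123),s(115,227)),("sp_tip",a(320,182),s(170,417)),("sp_bowl",a(359,50),s(30,392))]:
    X,e=tri([(T,t),(S,q)]); print(n,X,"err",round(e,4))
def rect(n,P,z):
    Q=np.array([atz(T,p,z) for p in P]);e=Q-np.roll(Q,-1,0)
    print(n,Q.mean(0),"sides",np.linalg.norm(e,axis=1),"ang",np.degrees(np.arctan2(e[:,1],e[:,0])))
rect("jam",[a(42,229),a(233,258),a(218,342),a(27,312)],.012)
rect("spoontray",[a(447,75),a(651,51),a(660,123),a(457,147)],.012)
rect("stand",[b(420,187),b(644,189),b(648,296),b(419,293)],.016)
rect("redlid",[a(357,292),a(414,278),a(421,322),a(370,340)],.016)
rect("purlid",[b(159,133),b(207,120),b(222,160),b(174,179)],.016)
for p in (b(474,240),b(592,242)): print("well",atz(T,p,.016))
p,q=atz(T,a(320,182),.003),atz(T,a(367,26),.005)
print("spoon",p,q,(p+q)/2,np.linalg.norm(p-q))
E
python3 m1.py
```

```text
red [0.4621 0.1817 0.0152] err 0.0003
pur [ 0.5509 -0.1098  0.0134] err 0.0007
shD [0.44   0.0047 0.0804] err 0.0008
shW [ 0.4477 -0.2073  0.0793] err 0.0014
jamfarcorner [0.4992 0.3077 0.0085] err 0.0004
jamnear [0.432  0.3157 0.0091] err 0.0008
stand_nl [ 0.4494 -0.2948  0.001 ] err 0.0077
stand_fl [ 0.526  -0.2946  0.003 ] err 0.0002
sp_fl [0.6516 0.1439 0.0059] err 0.0009
sp_nl [0.5941 0.1339 0.0018] err 0.0005
sp_fr [ 0.6751 -0.0202  0.0099] err 0.0008
sp_nr [ 0.6165 -0.0289  0.0077] err 0.0012
sp_tip [0.5636 0.2431 0.0001] err 0.0003
sp_bowl [0.6729 0.2162 0.0041] err 0.0014
jam [0.4756 0.3873 0.012 ] sides [0.1544 0.067  0.1536 0.0664] ang [ 83.0166  -6.8864 -97.2027 173.8356]
spoontray [0.6343 0.0567 0.012 ] sides [0.1652 0.0591 0.1634 0.0591] ang [  98.4117    8.4357  -81.5812 -169.8958]
stand [ 0.4846 -0.3799  0.016 ] sides [0.1764 0.0839 0.1789 0.0833] ang [ 91.1032   1.0943 -89.1132 179.4068]
redlid [0.4632 0.1796 0.016 ] sides [0.0461 0.0351 0.0423 0.0392] ang [ 105.4659   11.4966  -68.9065 -162.1756]
purlid [ 0.5505 -0.11    0.016 ] sides [0.0396 0.0339 0.041  0.0384] ang [ 106.8296   21.366   -66.7982 -160.9209]
well [ 0.4841 -0.3339  0.016 ]
well [ 0.4851 -0.4264  0.016 ]
spoon [0.563  0.2426 0.003 ] [0.6913 0.2105 0.005 ] [0.6271 0.2265 0.004 ] 0.13222805752334924
```

```bash
cat >> h.py <<'E'
def plan(*W):
    """W: world (x,y,z,closing-angle deg); prints tool-frame shifts from the present pose"""
    o=arm.get_obs(); p=o["ee_pos"]; psi=np.degrees(o["orientation"][2]); M=R.from_euler("xyz",o["orientation"]).as_matrix()
    M=R.from_euler("xyz",[np.pi,0,np.radians(psi)]).as_matrix()
    print("now",p.round(4),"closing",round(psi-90,2),"t",round(o["time_s"],2),"open",round(o["opening"],3),"q7",o["joint_positions"][6].round(2))
    for x,y,z,c in W:
        az=np.degrees(np.arctan2(y,x)); c=(c-az+90)%180-90+az
        d=(psi-(c+90)+180)%360-180
        print((M.T@(np.array([x,y,z])-p)).round(4).tolist(),round(d,1))
E
python3 -c "
from h import *
plan((.4625,.181,.15,16))"
```

```text
now [0.1992 0.6444 0.2216] closing 72.82 t 0.1 open 0.998 q7 -0.08
[-0.3884, -0.3649, 0.0716] 56.8
```

Emit:
{"method": "apply_moves", "body": {"steps": [-0.388, -0.365, 0.072, 57, -0.388, -0.365, 0.072, 57, -0.388, -0.365, 0.072, 57, -0.388, -0.365, 0.072, 57, -0.388, -0.365, 0.072, 57, -0.388, -0.365, 0.072, 57, -0.388, -0.365, 0.072, 57, -0.388, -0.365, 0.072, 57, -0.388, -0.365, 0.072, 57, -0.388, -0.365, 0.072, 57]}}

```text
time_s: 1.35
ee_pos: [0.4631, 0.1781, 0.1501]
orientation: [-3.141, 0.001, 1.84]
contact_force: [-1.1, 0.1, -0.2]
opening: 1.0
grip_force: 0.0
```

```bash
python3 - <<'E'
from h import *
c=arm.get_calibration("wrist");im=arm.read_camera("wrist")[:,:,::-1];cv2.imwrite("pics/w1.png",im)
import pickle;pickle.dump(c,open("w1.pkl","wb"))
plan((.4621,.1817,.15,16)); print(c["xyz"],c["attitude"],proj(c,(.462,.1817,.015)))
E
```

```text
now [0.4624 0.1804 0.1502] closing 15.65 t 1.4 open 0.997 q7 -0.06
[0.0013, 0.0001, 0.0002] -0.4
[0.44249727 0.25035322 0.31072952] [-0.27810445  0.00124567  0.26951233] [322.80754987 226.24914831]
```

View pics/w1.png

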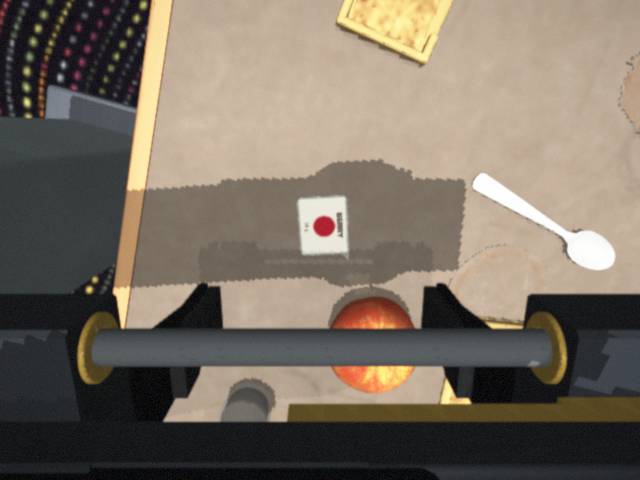

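The wrist view shows the red tub with its dot at (324,226), where (322.8,226.2) was predicted. The lid spans about (299,197)-(348,256), close to square with the gripper. The spoon and tray look as expected too.

```bash
cat >> h.py <<'E'
def lid(im,c,P,z=.016,r=60,hull=None):
    """bright lid near P in a BGR wrist picture -> rectangle in the world"""
    u,v=proj(c,P).astype(int); m=np.zeros(im.shape[:2],np.uint8)
    w=(im.min(2)>185).astype(np.uint8); m[max(v-r,0):v+r,u-r:u+r]=w[max(v-r,0):v+r,u-r:u+r]
    m=cv2.morphologyEx(m,cv2.MORPH_CLOSE,np.ones((15,15)))
    m=cv2.morphologyEx(m,cv2.MORPH_OPEN,np.ones((7,7)))
    k=max(cv2.findContours(m,0,1)[0],key=cv2.contourArea)
    Q=np.array([atz(c,q[0],z)[:2] for q in k],np.float32)
    (x,y),(a,b),t=cv2.minAreaRect(Q*1000)
    print("lid centre",x,y,"size",a,b,"angle of side a",t)
E
python3 - <<'E'
from h import *
import pickle
c=pickle.load(open("w1.pkl","rb"));im=cv2.imread("pics/w1.png")
lid(im,c,(.462,.1817,.016)); print(im[215,312],im[226,324],im[180,324])
h=cv2.cvtColor(im,cv2.COLOR_BGR2HSV); m=(h[...,1]>180)&(im[...,2]>120);m[:150]=0;m[270:]=0;m[:,:250]=0;m[:,400:]=0
ys,xs=np.nonzero(m);print("dot",xs.mean(),ys.mean(),atz(c,(xs.mean(),ys.mean()),.016))
T=arm.get_calibration("top")
print(tri([(T,(110+388/3,170+309/3)),(c,(xs.mean(),ys.mean()))]))
# tray, spoon checks
print("jam corner near-left in wrist",atz(c,(423,66),.012),"spoon tip,bowl",atz(c,(475,180),.003),atz(c,(608,262),.005))
plan((.4621,.1817,.004,15))
E
```

```text
lid centre 461.9437561035156 182.56544494628906 size 34.368675231933594 41.76500701904297 angle of side a 18.58399200439453
[221 232 233] [ 49  38 175] [101 112 125]
dot 323.72030651341 225.84291187739464 [0.46250687 0.18241358 0.016     ]
(array([0.46255558, 0.1818729 , 0.01368408]), np.float64(0.00010858224343961415))
jam corner near-left in wrist [0.49795716 0.30710558 0.012     ] spoon tip,bowl [0.56384036 0.24405477 0.003     ] [0.68831526 0.21156533 0.005     ]
now [0.4624 0.1804 0.1502] closing 15.65 t 1.4 open 0.997 q7 -0.06
[0.0013, 0.0001, 0.1462] 0.6
```

Emit:
{"method": "apply_moves", "body": {"steps": [0.0015, 0, 0.1, -2.5, 0.0015, 0, 0.1, -2.5, 0.0015, 0, 0.13, -2.5, 0.0015, 0, 0.146, -2.5, 0.0015, 0, 0.146, -2.5, 0.0015, 0, 0.146, -2.5]}}

```text
time_s: 2.15
ee_pos: [0.4625, 0.1838, 0.0055]
orientation: [3.14, -0.001, 1.891]
contact_force: [0.3, 0.8, -1.2]
opening: 1.001
grip_force: 0.0
```

Emit:
{"method": "apply_moves", "body": {"steps": [0, 0, 0, 0, 0, 0, 0, 0, 0, 0, 0, 0, 0, 0, 0, 0, 0, 0, 0, 0, 0, 0, 0, 0, 0, 0, 0, 0], "claw": 255, "force": 12}}

```text
time_s: 3.02
ee_pos: [0.4618, 0.1831, 0.0045]
orientation: [-3.142, -0.0, 1.891]
contact_force: [-0.2, 0.2, -0.2]
opening: 0.379
grip_force: 12.0
```

```bash
python3 -c "
from h import *
plan((.4625,.182,.1,18),(.480,.424,.1,-6.8),(.480,.424,.009,-6.8))"
```

```text
now [0.4618 0.1831 0.0045] closing 18.32 t 3.02 open 0.379 q7 0.09
[-0.0012, 0.0003, -0.0955] 0.3
[0.223, 0.093, -0.0955] 25.1
[0.223, 0.093, -0.0045] 25.1
```

Emit:
{"method": "apply_moves", "body": {"steps": [0, 0, -0.06, 0, 0, 0, -0.07, 0, 0.06, 0.025, -0.07, 8, 0.12, 0.05, -0.07, 16, 0.18, 0.075, -0.07, 24, 0.223, 0.093, -0.06, 25, 0.223, 0.093, -0.04, 25, 0.223, 0.093, -0.02, 25, 0.223, 0.093, -0.006, 25, 0.223, 0.093, -0.006, 25]}}

```text
time_s: 4.28
ee_pos: [0.4801, 0.4221, 0.0096]
orientation: [-3.141, 0.002, 1.452]
contact_force: [-0.4, 1.0, 0.1]
opening: 0.378
grip_force: 12.0
```

```bash
python3 -c "
from h import *
plan((.480,.424,.009,-6.8));o=arm.get_obs();print(o['contact_force'],o['orientation'])"
```

```text
now [0.4801 0.4221 0.0096] closing -6.8 t 4.28 open 0.378 q7 -0.63
[0.0019, -0.0003, 0.0006] -0.0
[-0.44085719  0.99398699  0.06710311] [-3.14050735e+00  1.83960860e-03  1.45208044e+00]
```

Emit:
{"method": "apply_moves", "body": {"steps": [0, 0, 0.001, 0, 0, 0, 0.001, 0, 0, 0, 0.001, 0]}}

```text
time_s: 4.65
ee_pos: [0.4801, 0.4242, 0.0101]
orientation: [3.141, -0.001, 1.454]
contact_force: [0.1, 0.2, -0.9]
opening: 0.379
grip_force: 12.0
```

Emit:
{"method": "apply_moves", "body": {"steps": [0, 0, 0, 0, 0, 0, 0, 0, 0, 0, 0, 0, 0, 0, -0.02, 0, 0, 0, -0.06, 0, 0, 0, -0.12, 0, 0, 0, -0.14, 0, 0, 0, -0.14, 0], "claw": 90}}

```text
time_s: 5.65
ee_pos: [0.4808, 0.4247, 0.152]
orientation: [3.139, -0.004, 1.454]
contact_force: [0.2, -0.0, -0.7]
opening: 0.647
grip_force: 0.0
```

```bash
python3 - <<'E'
from h import *
c=arm.get_calibration("wrist");im=arm.read_camera("wrist")[:,:,::-1];cv2.imwrite("pics/w2.png",im)
print(proj(c,(.480,.424,.012)))
plan((.627,.2265,.15,76))
import pickle;pickle.dump(c,open("w2.pkl","wb"))
E
```

```text
[321.3346747  230.96025349]
now [0.4797 0.424  0.1499] closing -6.67 t 5.7 open 0.651 q7 -0.7
[-0.179, 0.1693, -0.0001] -82.7
```

View pics/w2.png

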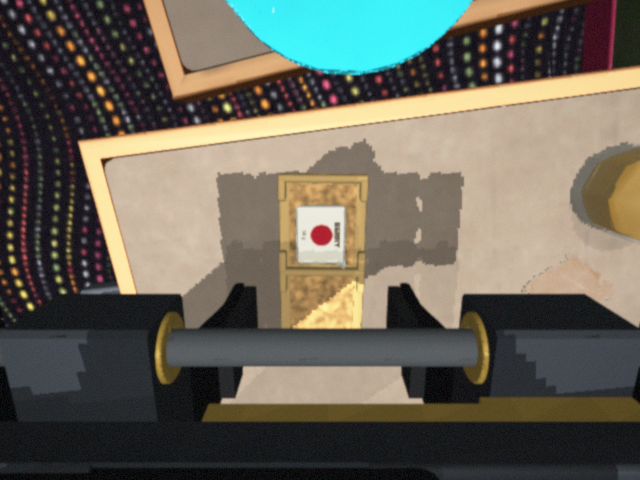

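The red tub lies flat in the far bay with its dot at (321,235). The bay's outer end corners are at (278,175) and (368,176), and the divider is near rows 251-268. The tub may sit toward the divider, so I'll quantify that.

```bash
python3 - <<'E'
from h import *
import pickle
np.set_printoptions(precision=4,suppress=True)
c=pickle.load(open("w2.pkl","rb"));im=cv2.imread("pics/w2.png")
for p in [(278,175),(368,176)]: print("end corner",atz(c,p,.012))
print("dot",atz(c,(321,235),.02))
y=np.array([np.sin(np.radians(-6.9))*-1,np.cos(np.radians(-6.9))])
e=(atz(c,(278,175),.012)+atz(c,(368,176),.012))[:2]/2
print("bay2 from wrist",e-y*.040,"bay1",e-y*.114, c["xyz"])
cv2.imwrite("pics/w2c.png",crop(im,260,160,400,290,4))
E
```

```text
end corner [0.4533 0.4698 0.012 ]
end corner [0.519  0.4614 0.012 ]
dot [0.4796 0.4229 0.02  ]
bay2 from wrist [0.4813 0.4259] bay1 [0.4724 0.3524] [0.4882 0.4983 0.3131]
```

View pics/w2c.png

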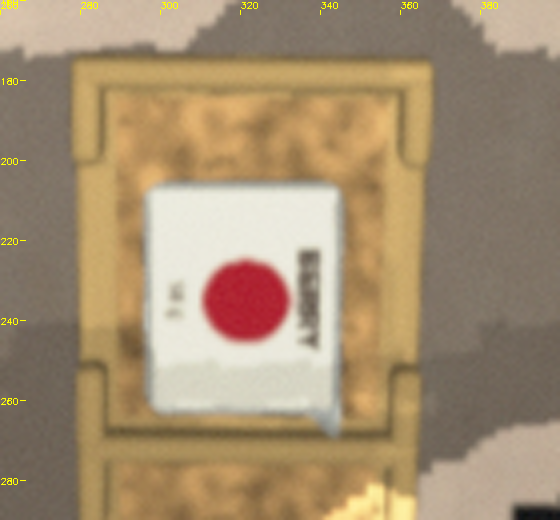

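Measured against the bay centre the tub is within about 3 mm. Next is the spoon.

Emit:
{"method": "apply_moves", "body": {"steps": [-0.03, 0.02, 0, -10.5, -0.06, 0.04, 0, -21, -0.09, 0.07, 0, -31, -0.12, 0.1, 0, -42, -0.15, 0.13, 0, -52, -0.179, 0.169, 0, -62, -0.179, 0.169, 0, -73, -0.179, 0.169, 0, -83, -0.179, 0.169, 0, -83, -0.179, 0.169, 0, -83]}}

```text
time_s: 6.95
ee_pos: [0.6263, 0.2264, 0.1482]
orientation: [-3.14, -0.002, 2.901]
contact_force: [-0.0, 0.6, -0.7]
opening: 0.648
grip_force: 0.0
```

```bash
python3 - <<'E'
from h import *
np.set_printoptions(precision=4,suppress=True)
c=arm.get_calibration("wrist");im=arm.read_camera("wrist")[:,:,::-1];cv2.imwrite("pics/w3.png",im)
m=(im.min(2)>165).astype(np.uint8); m[300:]=0
n,l,s,_=cv2.connectedComponentsWithStats(m); i=max(range(1,n),key=lambda i:s[i,4]);print(s[1:][s[1:,4]>50])
ys,xs=np.nonzero(l==i);Q=np.array([atz(c,q,.004)[:2] for q in zip(xs,ys)],np.float32)
u=np.linalg.svd(Q-Q.mean(0),full_matrices=False)[2][0];t=(Q-Q.mean(0))@u
print("mid",Q.mean(0)+u*(t.max()+t.min())/2,"len",np.ptp(t),"ang",np.degrees(np.arctan2(u[1],u[0])))
plan((.627,.2265,.15,76))
E
```

```text
[[  400     0    26    21   190]
 [  514     0    25     7    87]
 [  542     0    25     6    70]
 [  258     3   332   290 34123]
 [  493     3    20     6    71]
 [  409     4    13     7    60]
 [  428     4    58    16   363]
 [  308    11    14    13    74]
 [   55    17    10    11    54]
 [  100    41    48    46   690]
 [  515    54     9    22    83]
 [  553    89    32    21   263]
 [  513   111    17    26   168]
 [  482   115    29    20   194]
 [  169   123    60    75  1677]
 [  582   166    10    17    58]
 [   24   190    22    45   270]
 [   13   201    14    22    76]
 [  576   209    16    18    90]
 [  407   223     8    32   106]
 [  150   224    41    18    76]
 [   84   232    14    16    69]
 [  455   234    32    22   222]
 [  482   241    23    30   186]
 [   27   242    50    37   649]
 [   69   244    77    36   570]
 [  144   261    16    13   112]
 [  309   264    31    36   977]
 [   16   278    45    20   116]
 [   99   278    25    11   125]
 [  413   281    60    19   582]
 [  126   282     9    11    53]
 [   81   284    16     9    83]
 [  367   288    19    12   130]
 [  267   292    27     8   134]]
mid [0.577  0.3152] len 0.2700039 ang 43.275856
now [0.6264 0.2266 0.1486] closing 76.23 t 7.0 open 0.644 q7 0.97
[-0.0006, 0.0001, -0.0014] 0.2
```

View pics/w3.png

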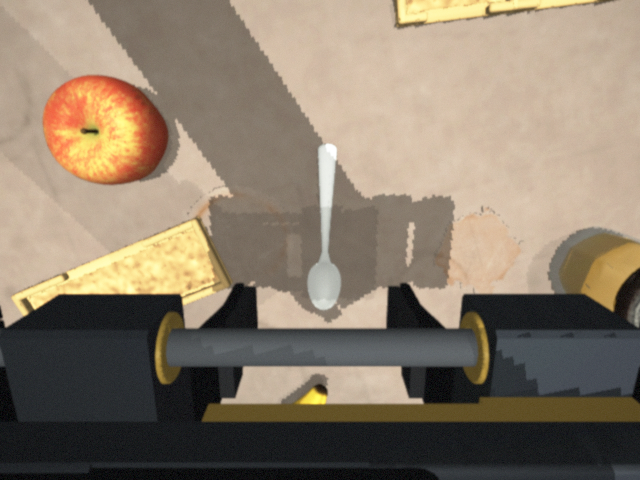

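The spoon's handle end is at (328,144) and its bowl end at (323,310), centred between the fingers and almost aligned with them.

```bash
python3 - <<'E'
from h import *
np.set_printoptions(precision=4,suppress=True)
c=arm.get_calibration("wrist")
p,q=atz(c,(328,145),.003),atz(c,(323,310),.006); d=q-p
print(p,q,(p+q)/2,np.linalg.norm(d),np.degrees(np.arctan2(d[1],d[0])))
m=(p+q)/2; plan((m[0],m[1],.003,np.degrees(np.arctan2(d[1],d[0]))+90))
E
```

```text
[0.5656 0.2457 0.003 ] [0.6915 0.2112 0.006 ] [0.6286 0.2285 0.0045] 0.13060245349940403 -15.328687573371798
now [0.6264 0.2266 0.1486] closing 76.23 t 7.0 open 0.644 q7 0.97
[-0.0016, 0.0024, 0.1456] 1.6
```

Emit:
{"method": "apply_moves", "body": {"steps": [-0.001, 0.002, 0.05, 1.5, -0.001, 0.002, 0.1, 1.5, -0.001, 0.002, 0.13, 1.5, -0.001, 0.002, 0.146, 1.5, -0.001, 0.002, 0.146, 1.5, -0.001, 0.002, 0.146, 1.5]}}

```text
time_s: 7.75
ee_pos: [0.6293, 0.2286, 0.0047]
orientation: [3.14, 0.002, 2.876]
contact_force: [0.2, 0.7, -0.7]
opening: 0.643
grip_force: 0.0
```

Emit:
{"method": "apply_moves", "body": {"steps": [0, 0, 0, 0, 0, 0, 0, 0, 0, 0, 0, 0, 0, 0, 0, 0, 0, 0, 0, 0, 0, 0, 0, 0, 0, 0, 0, 0], "claw": 255, "force": 15}}

```text
time_s: 8.62
ee_pos: [0.6285, 0.2283, 0.0036]
orientation: [3.141, 0.0, 2.877]
contact_force: [-0.3, -0.1, 1.0]
opening: 0.236
grip_force: 15.0
```

```bash
python3 -c "
from h import *
plan((.6343,.0567,.15,8.4),(.6343,.0567,.0085,8.4))"
```

```text
now [0.6285 0.2283 0.0036] closing 74.82 t 8.62 open 0.236 q7 0.97
[-0.0505, -0.1641, -0.1464] 66.4
[-0.0505, -0.1641, -0.0049] 66.4
```

The opening is 20 mm, wider than the handle, so I'll lift and look before carrying it over.

Emit:
{"method": "apply_moves", "body": {"steps": [0, 0, -0.03, 0, 0, 0, -0.08, 0, 0, 0, -0.13, 0, 0, 0, -0.147, 0, 0, 0, -0.147, 0]}}

```text
time_s: 9.25
ee_pos: [0.6288, 0.2284, 0.1513]
orientation: [3.14, 0.001, 2.877]
contact_force: [-0.8, -0.6, 0.0]
opening: 0.23
grip_force: 15.0
```

```bash
python3 - <<'E'
from h import *
im=arm.read_camera("wrist")[:,:,::-1]; s=arm.read_camera("side")[:,:,::-1]
cv2.imwrite("pics/w4.png",np.hstack([crop(im,170,120,480,420,1),crop(s,220,210,420,360,2)]) if 0 else np.hstack([im[120:420,170:480],cv2.resize(s[210:360,220:420],(400,300))]))
plan((.6343,.0567,.15,8.4))
E
```

```text
now [0.6272 0.2279 0.1486] closing 74.83 t 9.35 open 0.231 q7 0.95
[-0.0516, -0.1634, -0.0014] 66.4
```

View pics/w4.png

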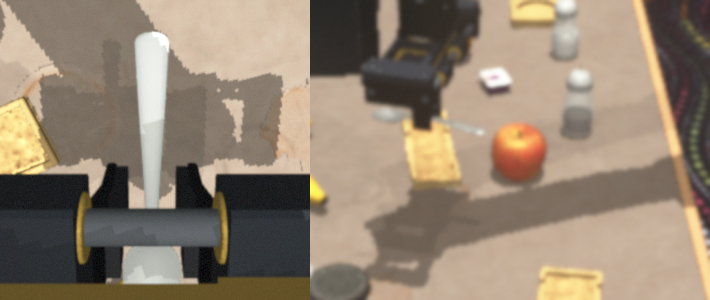

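The spoon is held at its middle and level in both views. I'll carry it to its tray.

Emit:
{"method": "apply_moves", "body": {"steps": [-0.008, -0.025, 0, 10, -0.016, -0.05, 0, 20, -0.025, -0.08, 0, 30, -0.034, -0.11, 0, 40, -0.043, -0.14, 0, 50, -0.052, -0.163, 0, 60, -0.052, -0.163, 0, 66.5, -0.052, -0.163, 0.05, 66.5, -0.052, -0.163, 0.1, 66.5, -0.052, -0.163, 0.1, 66.5]}}

```text
time_s: 10.6
ee_pos: [0.631, 0.0571, 0.0448]
orientation: [-3.129, 0.0, 1.716]
contact_force: [-0.5, -0.4, 0.0]
opening: 0.233
grip_force: 15.0
```

```bash
python3 - <<'E'
from h import *
plan((.6343,.0567,.0080,8.4))
E
```

```text
now [0.631  0.0571 0.0448] closing 8.33 t 10.6 open 0.233 q7 0.25
[-0.0008, 0.0032, 0.0368] -0.1
```

Emit:
{"method": "apply_moves", "body": {"steps": [0, 0.002, 0.015, 0, 0, 0.002, 0.025, 0, 0, 0.002, 0.025, 0, 0, 0.002, 0.025, 0]}}

```text
time_s: 11.1
ee_pos: [0.6385, 0.0577, 0.0264]
orientation: [3.14, -0.0, 1.716]
contact_force: [0.4, 0.6, -0.5]
opening: 0.236
grip_force: 15.0
```

```bash
python3 - <<'E'
from h import *
plan((.6343,.0567,.0080,8.4))
E
```

```text
now [0.6385 0.0577 0.0264] closing 8.32 t 11.1 open 0.236 q7 0.26
[-0.0004, -0.0043, 0.0184] -0.1
```

Emit:
{"method": "apply_moves", "body": {"steps": [0, -0.004, 0.01, 0, 0, -0.004, 0.016, 0, 0, -0.004, 0.018, 0, 0, -0.004, 0.018, 0, 0, -0.004, 0.018, 0]}}

```text
time_s: 11.72
ee_pos: [0.6337, 0.0571, 0.0075]
orientation: [-3.141, -0.0, 1.716]
contact_force: [-2.2, 0.2, 2.7]
opening: 0.231
grip_force: 15.0
```

Emit:
{"method": "apply_moves", "body": {"steps": [0, 0, 0, 0, 0, 0, 0, 0, 0, 0, 0, 0, 0, 0, 0, 0, 0, 0, -0.02, 0, 0, 0, -0.06, 0, 0, 0, -0.12, 0, 0, 0, -0.14, 0, 0, 0, -0.14, 0, 0, 0, -0.14, 0], "claw": 120}}

```text
time_s: 12.98
ee_pos: [0.6328, 0.0572, 0.1461]
orientation: [-3.139, -0.0, 1.716]
contact_force: [-0.8, 0.7, -0.2]
opening: 0.526
grip_force: 0.0
```

```bash
python3 - <<'E'
from h import *
im=arm.read_camera("wrist")[:,:,::-1];cv2.imwrite("pics/w5.png",im); c=arm.get_calibration("wrist")
import pickle;pickle.dump(c,open("w5.pkl","wb")); print([proj(c,(x,y,.008)) for x,y in [(.6343,.0567)]])
plan((.5507,-.1099,.15,21))
E
```

```text
[array([325.52727157, 231.27164306])]
now [0.6326 0.0572 0.1457] closing 8.33 t 13.03 open 0.531 q7 0.2
[-0.1534, -0.1053, -0.0043] -12.7
```

View pics/w5.png

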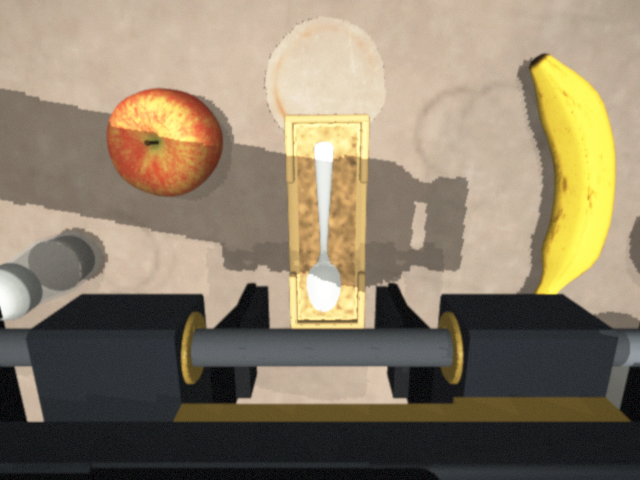

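The spoon lies inside its tray, from (323,142) to (323,311), centred and parallel to the rims. The purple tub is next.

Emit:
{"method": "apply_moves", "body": {"steps": [-0.05, -0.035, 0, -4, -0.1, -0.07, 0, -8, -0.153, -0.105, -0.004, -12.5, -0.153, -0.105, -0.004, -12.5, -0.153, -0.105, -0.004, -12.5, -0.153, -0.105, -0.004, -12.5], "claw": 0}}

```text
time_s: 13.78
ee_pos: [0.5526, -0.1075, 0.1506]
orientation: [-3.141, -0.001, 1.937]
contact_force: [-0.4, 0.2, -0.2]
opening: 0.993
grip_force: 0.0
```

```bash
python3 - <<'E'
from h import *
c=arm.get_calibration("wrist");im=arm.read_camera("wrist")[:,:,::-1];cv2.imwrite("pics/w6.png",im)
lid(im,c,(.5507,-.1099,.016),r=55)
u,v=proj(c,(.5507,-.1099,.016)).astype(int);h=cv2.cvtColor(im,cv2.COLOR_BGR2HSV)
s=(h[v-25:v+25,u-25:u+25,1]>110);ys,xs=np.nonzero(s);d=(u-25+xs.mean(),v-25+ys.mean());print("dot",d,len(xs),atz(c,d,.016),(u,v))
T=arm.get_calibration("top");print(tri([(T,(300+190/3,190+147/3)),(c,d)]))
plan((.5507,-.1099,.004,19))
E
```

```text
lid centre 550.7438354492188 -107.75675964355469 size 33.709476470947266 41.144718170166016 angle of side a 20.08763313293457
dot (np.float64(320.95752895752895), np.float64(232.05405405405406)) 259 [ 0.55131686 -0.10825084  0.016     ] (np.int64(319), np.int64(233))
(array([ 0.55219431, -0.11039661,  0.00705658]), np.float64(9.089754406386336e-05))
now [ 0.5527 -0.1076  0.1508] closing 21.0 t 13.82 open 0.993 q7 0.67
[-0.0015, -0.0027, 0.1468] 2.0
```

Emit:
{"method": "apply_moves", "body": {"steps": [0, -0.002, 0.05, 1, 0, -0.002, 0.1, 1, 0, -0.002, 0.13, 1, 0, -0.002, 0.146, 1, 0, -0.002, 0.146, 1, 0, -0.002, 0.146, 1]}}

```text
time_s: 14.58
ee_pos: [0.5515, -0.1102, 0.0066]
orientation: [3.14, 0.001, 1.917]
contact_force: [0.2, 0.0, 0.6]
opening: 1.0
grip_force: 0.0
```

Emit:
{"method": "apply_moves", "body": {"steps": [0, 0, 0, 0, 0, 0, 0, 0, 0, 0, 0, 0, 0, 0, 0, 0, 0, 0, 0, 0, 0, 0, 0, 0, 0, 0, 0, 0], "claw": 255, "force": 12}}

```text
time_s: 15.45
ee_pos: [0.5504, -0.1102, 0.0055]
orientation: [3.142, -0.0, 1.917]
contact_force: [-0.2, 0.0, 0.5]
opening: 0.377
grip_force: 12.0
```

```bash
python3 -c "
from h import *
plan((.4718,.3518,.15,-6.8),(.4718,.3518,.0095,-6.8))"
```

```text
now [ 0.5504 -0.1102  0.0055] closing 19.83 t 15.45 open 0.377 q7 0.76
[0.4613, 0.0828, -0.1445] 26.6
[0.4613, 0.0828, -0.004] 26.6
```

Emit:
{"method": "apply_moves", "body": {"steps": [0, 0, -0.05, 0, 0, 0, -0.11, 0, 0.05, 0.009, -0.144, 3, 0.11, 0.02, -0.144, 6, 0.17, 0.03, -0.144, 10, 0.23, 0.041, -0.144, 13, 0.29, 0.052, -0.144, 16, 0.35, 0.063, -0.144, 20, 0.41, 0.074, -0.144, 23, 0.461, 0.083, -0.144, 26.5]}}

```text
time_s: 16.7
ee_pos: [0.4712, 0.3541, 0.1495]
orientation: [-3.141, -0.0, 1.454]
contact_force: [0.1, -0.2, -0.2]
opening: 0.375
grip_force: 12.0
```

Emit:
{"method": "apply_moves", "body": {"steps": [0, 0, 0, 0, 0, 0, 0.04, 0, 0, 0, 0.08, 0, 0, 0, 0.115, 0, 0, 0, 0.115, 0, 0, 0, 0.115, 0]}}

```text
time_s: 17.45
ee_pos: [0.4732, 0.3514, 0.0357]
orientation: [3.14, -0.001, 1.453]
contact_force: [0.5, 0.5, -0.2]
opening: 0.381
grip_force: 12.0
```

```bash
python3 -c "
from h import *
plan((.4718,.3518,.0100,-6.8))"
```

```text
now [0.4732 0.3514 0.0357] closing -6.73 t 17.45 open 0.381 q7 -0.57
[0.0002, -0.0015, 0.0257] 0.1
```

Emit:
{"method": "apply_moves", "body": {"steps": [0, -0.001, 0.012, 0, 0, -0.001, 0.02, 0, 0, -0.001, 0.026, 0, 0, -0.001, 0.026, 0, 0, -0.001, 0.026, 0]}}

```text
time_s: 18.08
ee_pos: [0.4711, 0.3518, 0.0085]
orientation: [-3.142, -0.0, 1.454]
contact_force: [-0.4, 0.1, -0.4]
opening: 0.377
grip_force: 12.0
```

Emit:
{"method": "apply_moves", "body": {"steps": [0, 0, 0, 0, 0, 0, 0, 0, 0, 0, 0, 0, 0, 0, 0, 0, 0, 0, -0.02, 0, 0, 0, -0.06, 0, 0, 0, -0.12, 0, 0, 0, -0.14, 0, 0, 0, -0.14, 0, 0, 0, -0.14, 0], "claw": 90}}

```text
time_s: 19.32
ee_pos: [0.4704, 0.3513, 0.148]
orientation: [-3.14, 0.001, 1.454]
contact_force: [-0.8, -0.0, 0.1]
opening: 0.649
grip_force: 0.0
```

```bash
python3 - <<'E'
from h import *
im=arm.read_camera("wrist")[:,:,::-1];cv2.imwrite("pics/w7.png",im); c=arm.get_calibration("wrist")
print(proj(c,(.4718,.3518,.012)))
plan((.440,.005,.2,90),(.4477,-.2073,.2,90))
E
```

```text
[324.99303154 229.45282362]
now [0.4703 0.3512 0.1474] closing -6.67 t 19.38 open 0.644 q7 -0.64
[-0.3473, 0.0102, -0.0526] -96.7
[-0.5573, 0.0425, -0.0526] 83.3
```

View pics/w7.png

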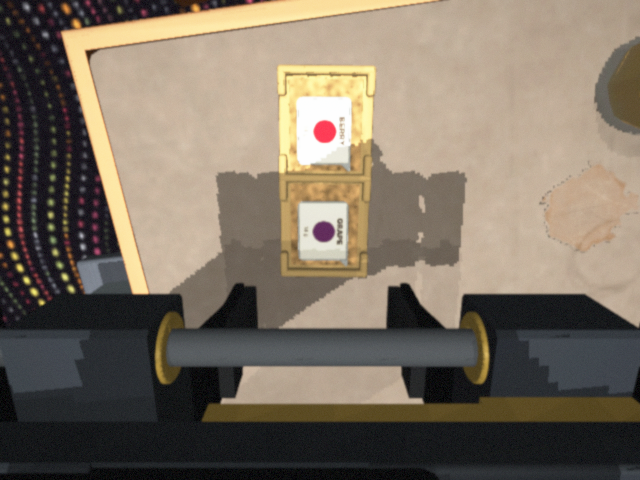

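Both tubs lie flat in their bays, with the purple dot at (323,231) and the red at (324,131). Now the dark shaker.

Emit:
{"method": "apply_moves", "body": {"steps": [-0.06, 0.002, -0.052, -6.7, -0.12, 0.004, -0.052, -6.7, -0.18, 0.005, -0.052, -6.7, -0.24, 0.007, -0.052, -6.7, -0.3, 0.009, -0.052, -6.7, -0.347, 0.01, -0.052, -6.7, -0.347, 0.01, -0.052, -6.7, -0.347, 0.01, -0.052, -6.7, -0.347, 0.01, -0.052, -6.7], "claw": 0}}

```text
time_s: 20.5
ee_pos: [0.4407, 0.0073, 0.2]
orientation: [-3.141, 0.0, 1.574]
contact_force: [-0.9, 0.3, 0.5]
opening: 0.998
grip_force: 0.0
```

```bash
python3 - <<'E'
from h import *
c=arm.get_calibration("wrist");im=arm.read_camera("wrist")[:,:,::-1];cv2.imwrite("pics/w8.png",im)
print(proj(c,(.44,.005,.085)),proj(c,(.44,.005,.0)))
plan((.440,.005,.035,0))
E
```

```text
[321.99854611 241.18716431] [322.00982899 215.93930017]
now [0.4407 0.0073 0.2001] closing 0.19 t 20.55 open 0.999 q7 -0.02
[-0.0023, -0.0008, 0.1651] 0.2
```

View pics/w8.png

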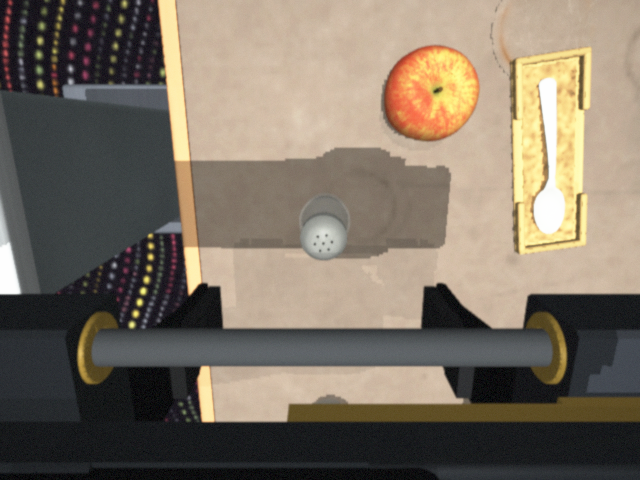

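The shaker cap is at (323,238) where (322,241) was predicted, and the fingers straddle it. I'll descend.

Emit:
{"method": "apply_moves", "body": {"steps": [-0.001, -0.001, 0.05, 0, -0.001, -0.001, 0.1, 0, -0.001, -0.001, 0.14, 0, -0.001, -0.001, 0.165, 0, -0.001, -0.001, 0.165, 0, -0.001, -0.001, 0.165, 0]}}

```text
time_s: 21.3
ee_pos: [0.4405, 0.0053, 0.0362]
orientation: [3.14, -0.0, 1.572]
contact_force: [0.5, -1.0, 0.1]
opening: 0.999
grip_force: 0.0
```

Emit:
{"method": "apply_moves", "body": {"steps": [0, 0, 0, 0, 0, 0, 0, 0, 0, 0, 0, 0, 0, 0, 0, 0, 0, 0, 0, 0, 0, 0, 0, 0], "claw": 255, "force": 20}}

```text
time_s: 22.05
ee_pos: [0.4411, 0.0049, 0.0359]
orientation: [3.139, -0.0, 1.571]
contact_force: [1.6, -0.2, 2.7]
opening: 0.446
grip_force: 20.0
```

```bash
python3 -c "
from h import *
plan((.485,-.4262,.2,0.3),(.485,-.4262,.043,.3))"
```

```text
now [0.4411 0.0049 0.0359] closing 0.02 t 22.05 open 0.446 q7 0.26
[-0.4311, 0.0437, -0.1641] -0.3
[-0.4311, 0.0437, -0.0071] -0.3
```

Gripped, though the opening is 39 mm rather than 44 mm. I'll lift and check.

Emit:
{"method": "apply_moves", "body": {"steps": [0, 0, -0.02, 0, 0, 0, -0.07, 0, 0, 0, -0.12, 0, 0, 0, -0.164, 0, 0, 0, -0.164, 0, 0, 0, -0.164, 0]}}

```text
time_s: 22.8
ee_pos: [0.4385, 0.0049, 0.1986]
orientation: [-3.139, -0.0, 1.571]
contact_force: [-0.1, -0.5, -1.8]
opening: 0.442
grip_force: 19.7
```

```bash
python3 - <<'E'
from h import *
plan((.485,-.4262,.2,0.3))
s=arm.read_camera("side")[:,:,::-1];t=arm.read_camera("top")[:,:,::-1]; c=arm.get_calibration("side");u,v=proj(c,(.44,.005,.2)).astype(int);print(u,v)
cv2.imwrite("pics/w9.png",cv2.resize(s[v-60:v+60,u-80:u+80],None,fx=4,fy=4))
E
```

```text
now [0.4385 0.0049 0.1986] closing 0.04 t 22.8 open 0.442 q7 -0.01
[-0.4312, 0.0462, -0.0014] -0.3
356 206
```

View pics/w9.png

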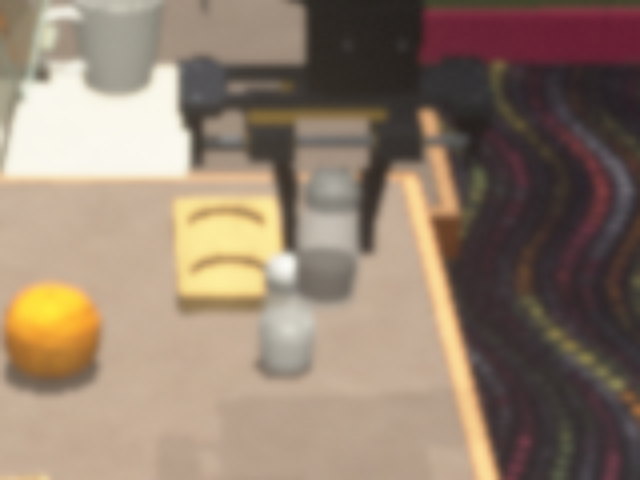

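The shaker hangs upright with its base about 36 mm below the fingertips, so it didn't slip. I'll carry it to the far well.

Emit:
{"method": "apply_moves", "body": {"steps": [-0.055, 0.006, 0, 0, -0.11, 0.012, 0, 0, -0.165, 0.018, 0, 0, -0.22, 0.024, 0, 0, -0.275, 0.03, 0, 0, -0.33, 0.035, 0, 0, -0.385, 0.041, 0, 0, -0.431, 0.046, 0, 0, -0.431, 0.046, 0, 0, -0.431, 0.046, 0, 0]}}

```text
time_s: 24.15
ee_pos: [0.4853, -0.425, 0.1975]
orientation: [-3.139, -0.003, 1.571]
contact_force: [-0.3, -0.2, -0.8]
opening: 0.445
grip_force: 19.7
```

Emit:
{"method": "apply_moves", "body": {"steps": [0, 0, 0.05, 0, 0, 0, 0.1, 0, 0, 0, 0.13, 0, 0, 0, 0.135, 0, 0, 0, 0.135, 0, 0, 0, 0.135, 0]}}

```text
time_s: 24.9
ee_pos: [0.4869, -0.4266, 0.0662]
orientation: [3.139, 0.002, 1.572]
contact_force: [0.1, -0.2, -1.4]
opening: 0.447
grip_force: 19.7
```

```bash
python3 -c "
from h import *
plan((.485,-.4262,.043,.3))"
```

```text
now [ 0.4869 -0.4266  0.0662] closing 0.05 t 24.9 open 0.447 q7 1.09
[0.0004, -0.0019, 0.0232] -0.3
```

Emit:
{"method": "apply_moves", "body": {"steps": [0, -0.001, 0.01, 0, 0, -0.001, 0.018, 0, 0, -0.001, 0.0235, 0, 0, -0.001, 0.0235, 0, 0, -0.001, 0.0235, 0]}}

```text
time_s: 25.52
ee_pos: [0.4849, -0.4262, 0.0419]
orientation: [3.141, -0.001, 1.571]
contact_force: [-1.3, 2.0, 7.0]
opening: 0.444
grip_force: 20.2
```

```bash
python3 -c "
from h import *
plan((.485,-.4262,.042,.3))"
```

```text
now [ 0.4849 -0.4262  0.0419] closing 0.02 t 25.52 open 0.444 q7 1.11
[0.0, 0.0001, -0.0001] -0.3
```

Emit:
{"method": "apply_moves", "body": {"steps": [0, 0, 0, 0, 0, 0, 0, 0, 0, 0, 0, 0, 0, 0, 0, 0, 0, 0, 0, 0, 0, 0, -0.03, 0, 0, 0, -0.09, 0, 0, 0, -0.15, 0, 0, 0, -0.158, 0, 0, 0, -0.158, 0], "claw": 0}}

```text
time_s: 26.78
ee_pos: [0.485, -0.4259, 0.1991]
orientation: [3.141, -0.0, 1.571]
contact_force: [0.1, 0.7, -1.4]
opening: 1.001
grip_force: 0.0
```

```bash
python3 - <<'E'
from h import *
im=arm.read_camera("wrist")[:,:,::-1];cv2.imwrite("pics/w10.png",im); c=arm.get_calibration("wrist")
print(proj(c,(.485,-.426,.094)),proj(c,(.4477,-.2073,.08)),proj(c,(.4841,-.3339,.016)))
plan((.4477,-.2073,.2,0))
E
```

```text
[323.71460716 243.64613896] [ 258.36403423 -135.9492353 ] [322.47244609 106.3778772 ]
now [ 0.4846 -0.4253  0.1978] closing 0.04 t 26.82 open 0.997 q7 1.0
[0.218, -0.0367, -0.0022] 0.0
```

View pics/w10.png

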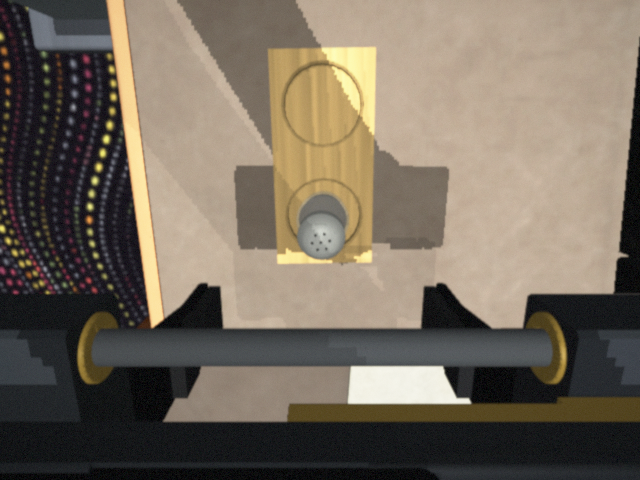

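The dark shaker stands in the far well, with its cap at (321,236). The empty near well is at (323,104), where (322.5,106.4) was predicted. By my count that was my 15th picture, one over the limit of 14, so I'll view no more and check the rest by numbers only. White shaker next.

Emit:
{"method": "apply_moves", "body": {"steps": [0.06, -0.01, 0, 0, 0.12, -0.02, 0, 0, 0.18, -0.03, 0, 0, 0.218, -0.037, 0, 0, 0.218, -0.037, 0, 0, 0.218, -0.037, 0, 0, 0.218, -0.037, 0, 0]}}

```text
time_s: 27.7
ee_pos: [0.4476, -0.2095, 0.1986]
orientation: [-3.141, 0.001, 1.569]
contact_force: [-0.2, -0.1, -0.3]
opening: 1.0
grip_force: 0.0
```

```bash
cat > cap.py <<'E'
from h import *
import sys
def cap(im,c,P):
    "grey cap near P (round, low saturation, against the brown table)"
    u,v=proj(c,P).astype(int); r=45; g=cv2.GaussianBlur(cv2.cvtColor(im,cv2.COLOR_BGR2GRAY),(5,5),1)[v-r:v+r,u-r:u+r]
    k=cv2.HoughCircles(g,cv2.HOUGH_GRADIENT,1,10,param1=80,param2=12,minRadius=18,maxRadius=32)
    print("pred",u,v); return [] if k is None else k[0][:4]+[u-r,v-r,0]
c=arm.get_calibration("wrist");im=arm.read_camera("wrist")[:,:,::-1]
P=[float(a) for a in sys.argv[1:4]]
for k in cap(im,c,P): print(k.round(1),atz(c,k[:2],P[2]).round(4))
plan((P[0],P[1],.035,0))
E
python3 cap.py .4477 -.2073 .085
python3 - <<'E'
# same detector on the earlier, eyeballed picture as a check (cap seen at 321,236)
import sys; sys.argv=['', '.44','.005','.085']
src=open('cap.py').read().split('c=arm')[0]; exec(src)
g=cv2.imread('pics/w10.png')
class C: pass
proj=lambda c,P:np.array([323,240])
for k in cap(g,None,None): print(k.round(1))
E
```

```text
pred 323 235
[320.5 224.5  28. ] [ 0.4458 -0.1995  0.085 ]
[323.5 234.5  20.2] [ 0.4479 -0.2066  0.085 ]
[319.5 214.5  21.8] [ 0.4452 -0.1924  0.085 ]
now [ 0.4476 -0.2095  0.1987] closing -0.11 t 27.75 open 1.004 q7 0.59
[0.0022, 0.0001, 0.1637] -0.1
pred 323 240
[319.5 227.5  31.4]
[320.5 237.5  23.5]
[326.5 214.5  31.4]
[316.5 214.5  31.4]
```

Emit:
{"method": "apply_moves", "body": {"steps": [0.002, 0, 0.05, 0, 0.002, 0, 0.1, 0, 0.002, 0, 0.14, 0, 0.002, 0, 0.163, 0, 0.002, 0, 0.163, 0, 0.002, 0, 0.163, 0]}}

```text
time_s: 28.5
ee_pos: [0.4483, -0.2071, 0.0367]
orientation: [3.14, 0.001, 1.57]
contact_force: [0.1, 0.4, 1.1]
opening: 1.003
grip_force: 0.0
```

Emit:
{"method": "apply_moves", "body": {"steps": [0, 0, 0, 0, 0, 0, 0, 0, 0, 0, 0, 0, 0, 0, 0, 0, 0, 0, 0, 0, 0, 0, 0, 0], "claw": 255, "force": 20}}

```text
time_s: 29.25
ee_pos: [0.448, -0.2062, 0.036]
orientation: [3.141, 0.0, 1.571]
contact_force: [-0.3, 0.8, -0.3]
opening: 0.449
grip_force: 19.7
```

Emit:
{"method": "apply_moves", "body": {"steps": [0, 0, -0.02, 0, 0, 0, -0.07, 0, 0, 0, -0.1, 0, 0, 0, -0.1, 0, 0, 0, -0.1, 0]}}

```text
time_s: 29.88
ee_pos: [0.447, -0.2054, 0.1351]
orientation: [-3.14, -0.001, 1.572]
contact_force: [-0.4, -0.1, -1.3]
opening: 0.452
grip_force: 19.7
```

```bash
python3 -c "
from h import *
plan((.4845,-.334,.136,.3))"
```

```text
now [ 0.447  -0.2054  0.1351] closing 0.05 t 29.88 open 0.452 q7 0.69
[-0.1286, 0.0374, -0.0009] -0.3
```

Emit:
{"method": "apply_moves", "body": {"steps": [-0.04, 0.012, 0, 0, -0.08, 0.024, 0, 0, -0.127, 0.037, 0, 0, -0.127, 0.037, 0, 0, -0.127, 0.037, 0, 0, -0.127, 0.037, 0.03, 0, -0.127, 0.037, 0.06, 0, -0.127, 0.037, 0.07, 0, -0.127, 0.037, 0.07, 0, -0.127, 0.037, 0.07, 0]}}

```text
time_s: 31.12
ee_pos: [0.4855, -0.3333, 0.067]
orientation: [3.14, 0.001, 1.572]
contact_force: [-0.9, -0.6, -1.6]
opening: 0.444
grip_force: 19.7
```

```bash
python3 -c "
from h import *
plan((.4845,-.333,.042,.3))"
```

```text
now [ 0.4855 -0.3333  0.067 ] closing 0.04 t 31.12 open 0.444 q7 0.99
[0.0003, -0.001, 0.025] -0.3
```

Emit:
{"method": "apply_moves", "body": {"steps": [0, -0.001, 0.01, 0, 0, -0.001, 0.018, 0, 0, -0.001, 0.024, 0, 0, -0.001, 0.024, 0, 0, -0.001, 0.024, 0]}}

```text
time_s: 31.75
ee_pos: [0.4837, -0.3332, 0.042]
orientation: [-3.141, -0.0, 1.571]
contact_force: [-0.8, -0.2, 1.9]
opening: 0.448
grip_force: 19.9
```

Emit:
{"method": "apply_moves", "body": {"steps": [0, 0, 0, 0, 0, 0, 0, 0, 0, 0, 0, 0, 0, 0, 0, 0, 0, 0, 0, 0, 0, 0, -0.03, 0, 0, 0, -0.09, 0, 0, 0, -0.15, 0, 0, 0, -0.158, 0, 0, 0, -0.158, 0], "claw": 0}}

```text
time_s: 33.0
ee_pos: [0.484, -0.3328, 0.2001]
orientation: [3.141, -0.0, 1.572]
contact_force: [-0.4, -0.1, -0.3]
opening: 0.999
grip_force: 0.0
```

```bash
python3 cap.py .4845 -.333 .091
```

```text
pred 323 240
[324.5 230.5  29.2] [ 0.4851 -0.3259  0.091 ]
[316.5 218.5  30.3] [ 0.4797 -0.3175  0.091 ]
[324.5 242.5  31.4] [ 0.4852 -0.3344  0.091 ]
[330.5 218.5  29.2] [ 0.4892 -0.3175  0.091 ]
now [ 0.4834 -0.3323  0.1989] closing 0.04 t 33.05 open 0.998 q7 0.87
[-0.0007, 0.0011, 0.1639] 0.0
```

Emit:
{"method": "apply_moves", "body": {"steps": [0.06, 0, -0.05, 0, 0.12, 0, -0.05, 0, 0.18, 0, -0.05, 0, 0.24, 0, -0.05, 0, 0.3, 0, -0.05, 0, 0.36, 0, -0.05, 0, 0.36, 0, -0.05, 0, 0.36, 0, -0.05, 0]}}

```text
time_s: 34.05
ee_pos: [0.4829, 0.0265, 0.2487]
orientation: [-3.139, 0.002, 1.572]
contact_force: [0.3, -0.6, -0.5]
opening: 1.002
grip_force: 0.0
```

```bash
python3 - <<'E'
from h import *
np.set_printoptions(precision=4,suppress=True)
for n in ("top","side"):
    c=arm.get_calibration(n);im=arm.read_camera(n)[:,:,::-1];cv2.imwrite(f"pics/{n}9.png",im);h=cv2.cvtColor(im,cv2.COLOR_BGR2HSV)
    for nm,P,z in (("far",(.485,-.426),.088),("near",(.4845,-.333),.088)):
        u,v=proj(c,(*P,z)); r=11; x0,y0=int(u)-r,int(v)-r
        m=((h[y0:y0+2*r,x0:x0+2*r,1]<55)&(h[y0:y0+2*r,x0:x0+2*r,2]>90)).astype(np.uint8)
        ys,xs=np.nonzero(m); print(n,nm,"pred",u.round(1),v.round(1),"bright grey",len(xs),xs.mean()+x0,ys.mean()+y0,"std",xs.std(),ys.std(),"v",im[int(v)-2:int(v)+3,int(u)-2:int(u)+3].mean((0,1)))
    for nm,P in (("red",(.4795,.423,.02)),("pur",(.471,.3515,.02))):
        u,v=proj(c,P);r=9;x0,y0=int(u)-r,int(v)-r; g=im[y0:y0+2*r,x0:x0+2*r].astype(int)
        m=(g[...,1]<.75*g[...,0])|(g[...,1]<.45*g[...,2]) if nm=="red" else g[...,1]<.75*g[...,0]
        ys,xs=np.nonzero(m); print(n,nm,(u,v),len(xs),(xs.mean()+x0,ys.mean()+y0) if len(xs) else "-")
E
```

```text
top far pred 508.2 269.1 bright grey 257 509.23346303501944 269.420233463035 std 5.721823951359011 4.654864317378037 v [208.16 210.88 209.12]
top near pred 466.3 268.2 bright grey 270 462.962962962963 269.34814814814814 std 4.943993598532664 4.499907025407457 v [211.8  213.48 211.8 ]
top red (np.float64(137.30488440795153), np.float64(262.7399448815432)) 19 (np.float64(137.1578947368421), np.float64(262.1578947368421))
top pur (np.float64(167.2885241837146), np.float64(267.20082796908997)) 19 (np.float64(166.8421052631579), np.float64(266.8421052631579))
side far pred 332.4 180.1 bright grey 296 331.0405405405405 180.2466216216216 std 5.6321691591735465 5.7124202701933875 v [216.28 225.08 227.  ]
side near pred 333.5 192.1 bright grey 293 332.77133105802045 190.4505119453925 std 4.382590122348082 6.412586924866588 v [228.04 234.96 235.92]
side red (np.float64(347.1652463298505), np.float64(374.6220392568279)) 6 (np.float64(347.0), np.float64(374.5))
side pur (np.float64(349.40333459312996), np.float64(352.21382952038726)) 3 (np.float64(349.0), np.float64(352.0))
```

```bash
python3 -c "
from station import arm
print(arm.hand_in())"
```

```text
the job is handed in; nothing more can be done
None
```

I placed all five items (tubs in their bays, shakers in their wells, spoon in its tray) and handed the job in at about 34 s; the hand-in returned no verdict, the white shaker's placing was checked only by numbers, and I viewed 15 pictures, one over the limit of 14.

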